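# Load a test cassette and index the analyser carousel

### The job

Take the cassette with the plain rectangular head out of the stand and push it fully home in the empty slot at the front of the analyser's sloping carousel. Then turn the carousel one place clockwise, seen from above, so that it clicks in with that cassette under the reader head. Leave the other two cassettes in the stand and do not push the other things on the desk about.

Things in the scene. Friction and masses are not known exactly. Their poses are not given: they have to be found in the camera images.
- analyser: Fixed white desktop analyser, 270 x 284 mm. Origin on the desk under the middle of the carousel; x from its low front to its high back, z up. Its deck slopes up at 25 degrees towards +x and is 95 mm high above the origin, so the carousel's axis leans 25 degrees from vertical towards the analyser's front (-x). Used cassettes fill the other five places (fixed; heads 28 mm above their blocks).
- reader (a point): Middle of the underside of the fixed grey reader head, over the place next to the front one, 60 degrees clockwise seen from above (analyser's +y side), 76 mm off the deck. Axes as analyser. The head is 28 mm high, 36 mm wide, reaches from 65 to 115 mm from the carousel's axis, with a bracket outside the disc. Heads of seated cassettes pass 10 mm below it.
- carousel (a joint): Turn of the carousel, rad, growing clockwise seen from above. 0 = the empty slot at the front (lowest point); detents every 1.047 rad (60 degrees). It clicks: 0.09 N m at most holds it in a detent, and within 0.5 rad of a detent it is drawn into it.
- slot (a point): Centre of the mouth of the empty slot, on the carousel and turning with it, 78 mm from the axis, 38 mm above the deck. z is the carousel's axis, up out of the slot; x runs along the slot's 27 mm length (radial; +x towards the axis), y across its 9 mm width. 30 mm deep; the shoulder lands on the flat aluminium block (46 x 26 mm) around the mouth.
- turn_grip (a point): Middle of the black bar on the carousel's hub by which it is turned: bar 56 (x) x 14 (y) x 30 mm (z), on the carousel's axis, its top 92 mm and its underside 62 mm above the deck, on a hub 42 mm across. Axes as for slot: x along the bar, z along the carousel's axis, turning with the carousel.
- stand: Fixed grey stand, 176 (x) x 66 (y) mm foot, 36 mm high, with three slots in a row along its x axis at 58 mm pitch, the middle one at its origin (underside centre). Which cassette stands in which slot varies.
- cassette: The test cassette to load, loose, white, 30 g, upright in the stand. Origin at the tip of its blade; z up along it, x along its width, y through its thickness; the same turned half round. Blade 24 x 6 x 28 mm long with a slimmer last 7 mm (18 x 3.5 mm); above it a rectangular head 34 (x) x 14 (y) x 28 mm (z), from z = 28 to 56 mm.
- cassette_shoulder (a point): Point on the cassette's middle line at the underside of the head, 28 mm above the blade tip. Axes as cassette. Coincides with slot when fully home.
- round_cassette: Bystander in the stand: same blade, but a round disc head 34 mm across, 14 mm thick. Origin at the blade tip.
- stepped_cassette: Bystander in the stand: same blade, head a low 34 x 14 x 8 mm step with a narrow 12 x 12 x 22 mm post on it. Origin at the blade tip.
- sanitiser: Bystander: clear pump bottle, 56 mm across, 162 mm high, origin under its centre.
- sample_pot: Bystander: small lidded pot, 40 mm across, 55 mm high, origin under its centre.
- mug: Bystander: white mug, 80 mm across, 92 mm high, origin under its centre.
- stapler: Bystander: black stapler, 130 x 36 x 44 mm, origin under its centre.
- thermometer: Bystander: white hand thermometer lying down, about 130 x 34 x 28 mm, origin under its handle.

How it is judged (in metres and radians):
On the way:
1. the cassette is fully home in the empty slot while that slot is still at the front (x of cassette_shoulder in the frame of slot between -0.004 and 0.004 m and y of cassette_shoulder in the frame of slot between -0.004 and 0.004 m and z of cassette_shoulder in the frame of slot between -0.003 and 0.003 m and angle between the z axis of cassette and the z axis of slot, either way round below 0.12 rad and value of joint carousel between -0.2 and 0.2 rad), for 0.2 s.
At the end, for the whole second after the job is handed in: The cassette is in its slot, its shoulder within 3 mm of the mouth in depth, within 4 mm sideways and 0.12 rad upright to it; the carousel rests one place clockwise (1.047 +/- 0.12 rad), the cassette under the reader (x of cassette_shoulder in the frame of slot between -0.004 and 0.004 m and y of cassette_shoulder in the frame of slot between -0.004 and 0.004 m and z of cassette_shoulder in the frame of slot between -0.003 and 0.003 m and angle between the z axis of cassette and the z axis of slot, either way round below 0.12 rad and value of joint carousel between 0.9272 and 1.1672 rad and velocity of joint carousel between -0.1 and 0.1 rad/s and linear speed of cassette below 0.02 m/s); the robot touches nothing.
It fails at once if another cassette or a bystander was moved more than 30 mm (distance of any of round_cassette, stepped_cassette, sanitiser, sample_pot, mug, stapler, thermometer from where it was at the start of the episode above 0.03 m).
It also fails if it takes over 64 s, if anything falls off the work surface, if the arm or the gripper's body presses on something with over 40 N, if the wrist force passes 120 N, or if a joint passes its speed limit or range.

### The arm

A 6-joint arm with a two-finger parallel gripper is mounted at the origin on the work surface. World frame = base frame: x ahead of the robot, y to its left, z up, the work surface at z = 0. Lengths are in m, angles in degrees, forces in N, time in s.
With the tool pointing down it reaches from about 0.25 to 0.725 m from the base axis. Payload 9.7 kg.
Tool frame: the origin (TCP) lies at the very end of the fingers, on their centre line; the grasp point (between the pads) lies 19 mm behind it (bot.hold_point_z is the distance from the TCP to the grasp point, in m); z points along the fingers, y is the line along which they close (so a half turn about z gives the same grasp; the last joint's range is limited). The gripper opens to 85 mm and grips with 20 to 120 N. Pads are 22 mm wide; open, the fingers measure 114 mm over their backs; the gripper's body (76 mm by 85 mm) begins 54 mm behind the grasp point. The pads swing forward as they close: fully open they stand 13 mm farther back than shut.
Start: joints at [0, 4.979, 10.078, 95.1, 0, 90], TCP at [0.55, -0, 0.231] pointing down, gripper open.
Joint ranges: [-179.16, 179.16], [-48.56, 103.87], [-65.8, 70.77], [-126.05, 130.52], [-82.76, 87.17], [-180, 180]. Speed limits (degrees/s): [127.2, 127.2, 147.25, 180, 180, 180].

### API

Orientations are given as [roll, pitch, yaw] about the fixed x, y, z axes, in that order (R = Rz(yaw) Ry(pitch) Rx(roll)).
In Python, from workcell import bot gives the robot as it stands.
- The arm moves only by the tool play_rows, never from a script. Its argument "targets" is a list of rows, each an object with "grip": the closure in counts, from 0 (fully open) to 255 (shut); "linear": the shift along the world's x, y, z in cm, a list of three; "delta_rot": the turn, a rotation vector about the world's x, y, z in rad, a list of three. A call has 1 to 10 rows; each row is the pose to reach, as a shift and turn from the pose commanded when the call began; what a row does not reach only later rows make up. A row lasts 1/10 s, in which the tool goes at most 50 mm and 8.59 degrees, less where a joint would pass 70% of its speed; a pose out of reach is approached as far as the arm can. A call with a gripper value outside its range is refused whole. The fingers move at their own pace and stop on an object; "force" is the grip in N (left out, the last holds). Time passes only in rows, so rows that repeat a pose let the fingers close. It gives the time, the measured TCP pose, the force, the opening and the grip force at its end, in the units of the state.
- bot.get_obs(): the state, without advancing time (a new reading comes with each control period).
- bot.camera(name): name is "scene" or "side" or "wrist"; returns a dict with "color" (480x640x3 uint8, red, green, blue), "range_z" (480x640 float32, m along the optical axis (not along the pixel's ray), 0 where there is no reading), "fov_y" (degrees; the focal length in pixels is half the picture's height over the tangent of half this angle, whatever the lens; pixels are square), "cx", "cy" (the principal point, pixels), "world_to_cam" (4x4, takes a point from world to camera coordinates). Camera axes: x right, y up, looking along -z (the intrinsics and any distortion apply to the point x, -y, -z); pixel columns grow to the right and rows downward; lengths in m; the calibration is good to about 2 mm. A picture is of the moment at which its call begins.
- bot.job_done(): hands the job in; it is judged then, once.
Trained networks look in a picture, given as the dict that the camera call returned (one of the last four; its "shot" number tells which), for a name from the list of things; names that differ only in an ending like _2 or _b are one class to them, and where a whole thing is asked for, a point or a joint stands for the part that bears it (a point fixed in the world has none). Each returns a list of dicts, best first, with "conf" (0 to 1); they miss things now and then, are a little off and sometimes report something else, mostly with a low value. They report only what shows in the picture. A call takes as long as a camera call.
- bot.search_frame(picture, target): "box" ([left, top, right, bottom] in pixels, round what is visible of it).
- bot.trace(picture, target): "pixels" (480x640 bool, what is visible of it) and "box" ([left, top, right, bottom] in pixels, round what is visible of it).
- bot.pinpoint(picture, target): "pixel" ([column, row] in pixels: a listed point, or the origin of a listed thing).
The state is a dict: "time": time; "q": joint angles; "qd": joint speeds; "joint_efforts": joint torques, N m; "ee_pos": TCP position; "tcp_rot": TCP orientation; "wrist_force": force on the tool from outside, world axes, zero at the start; "torque": the same for the moment, N m; "opening": finger opening in m; "grasp_force": force on a finger pad.
Only numpy, scipy, OpenCV 4.12 (cv2) and the standard library are available. Lean on these libraries where they do the work, as an engineer would, in place of code of your own. Each camera call takes 0.05 s, during which the arm holds its last target. There are 200 camera calls.

## Working session

There is one attempt and no reset: what is moved stays moved. The work goes in short steps, Python scripts to look and compute and a tool call to move; the robot and the scene stay as the last step left them, time stands still between calls to the robot, and variables do not carry over. Pictures are saved under pics/ and viewed, at most 10 in all, crops included, and the job is handed in when it is done.

Besides the shell and the picture viewer there is one more tool, called after "Request:" as name(argument=value, ...) on one line, values as JSON. play_rows: Moves the arm, as the interface text tells. Its arguments: {"type":"object","properties":{"targets":{"type":"array","items":{"type":"object","properties":{"grip":{"type":"number"},"linear":{"type":"array","items":{"type":"number"}},"delta_rot":{"type":"array","items":{"type":"number"}}}}},"force":{"type":"number"}},"required":["targets"]}

```bash
mkdir -p pics; cat > h.py <<'E'
import numpy as np, cv2
from workcell import bot
def K(p):
    f=240/np.tan(np.radians(p["fov_y"])/2); return f,p["cx"],p["cy"]
def unproj(p,mask=None):
    """world points for all pixels (480x640x3)"""
    f,cx,cy=K(p); z=p["range_z"]; v,u=np.mgrid[0:480,0:640]
    P=np.stack([(u-cx)*z/f,-(v-cy)*z/f,-z,np.ones_like(z)],-1)
    W=P@np.linalg.inv(p["world_to_cam"]).T
    W=W[...,:3]; W[z<=0]=np.nan
    return W
def proj(p,X):
    f,cx,cy=K(p); c=p["world_to_cam"]@np.append(X,1)
    return np.array([cx+f*c[0]/-c[2],cy-f*c[1]/-c[2]])
def save(p,n): cv2.imwrite("pics/"+n,p["color"][...,::-1])
E
python3 - <<'E'
from h import *
s=bot.get_obs(); print({k:np.round(v,3) for k,v in s.items()})
for n in("scene","side"):
    p=bot.camera(n); save(p,n+".png"); W=unproj(p); print(n,[k for k in p],K(p))
    for t in("cassette","cassette_shoulder","slot","turn_grip","reader","analyser","stand","round_cassette","stepped_cassette"):
        try:
            r=bot.pinpoint(p,t)
            for q in r[:2]:
                u,v=np.round(q["pixel"]).astype(int); print(t,round(q["conf"],2),(u,v),np.round(W[np.clip(v,0,479),np.clip(u,0,639)],3))
        except Exception as e: print(t,e)
E
```

```text
{'time': np.float64(0.0), 'q': array([ 1.0000e-03,  5.0110e+00,  1.0036e+01,  9.5100e+01, -2.0000e-03,
        9.0001e+01]), 'qd': array([-0.005,  0.01 , -0.041, -0.016,  0.06 ,  0.011]), 'joint_efforts': array([ 1.0000e-03, -5.2039e+01,  4.6480e+01,  1.6000e-02,  0.0000e+00,
       -0.0000e+00]), 'ee_pos': array([0.55 , 0.   , 0.231]), 'tcp_rot': array([-1.79926e+02,  2.00000e-03,  9.00000e+01]), 'wrist_force': array([ 0.204, -1.385,  0.205]), 'torque': array([ 0.055, -0.006,  0.036]), 'grasp_force': np.float64(0.0), 'opening': np.float64(0.086)}
scene ['color', 'range_z', 'fov_y', 'cx', 'cy', 'world_to_cam', 'shot'] (np.float64(437.3062194186196), 322.7697263799946, 234.10310458379257)
cassette 0.63 (np.int64(399), np.int64(278)) [0.546 0.234 0.036]
cassette_shoulder 0.48 (np.int64(404), np.int64(270)) [0.53  0.24  0.061]
slot 0.75 (np.int64(291), np.int64(204)) [ 0.475 -0.196  0.083]
turn_grip 0.88 (np.int64(276), np.int64(199)) [ 0.559 -0.189  0.18 ]
turn_grip 0.75 (np.int64(401), np.int64(265)) [0.497 0.219 0.035]
reader 0.87 (np.int64(307), np.int64(204)) [ 0.506 -0.111  0.149]
[... 522 characters left out ...]
p.int64(326)) [0.525 0.247 0.054]
slot 0.77 (np.int64(363), np.int64(207)) [ 0.466 -0.102  0.167]
turn_grip 0.83 (np.int64(345), np.int64(184)) [0.486 0.015 0.325]
turn_grip 0.54 (np.int64(307), np.int64(334)) [0.516 0.247 0.025]
reader 0.86 (np.int64(355), np.int64(203)) [ 0.489 -0.103  0.175]
reader 0.62 (np.int64(364), np.int64(204)) [ 0.465 -0.11   0.171]
analyser 0.97 (np.int64(332), np.int64(225)) [ 0.548 -0.079  0.101]
stand 0.66 (np.int64(307), np.int64(334)) [0.516 0.247 0.025]
stand 0.28 (np.int64(343), np.int64(184)) [ 0.544 -0.178  0.173]
round_cassette 0.63 (np.int64(327), np.int64(333)) [0.471 0.226 0.019]
stepped_cassette 0.42 (np.int64(279), np.int64(338)) [0.579 0.276 0.022]
```

View pics/scene.png

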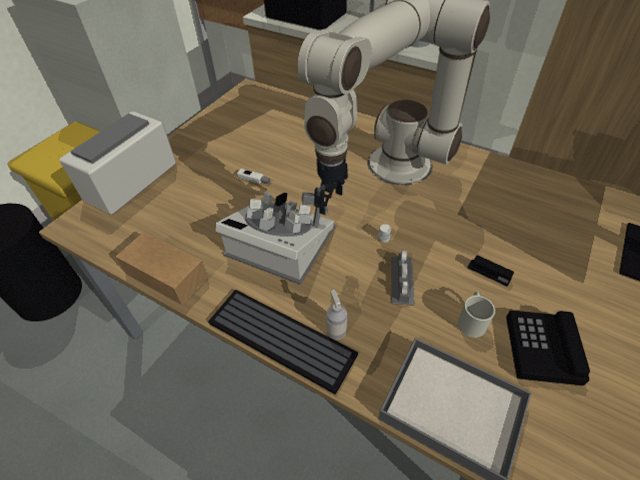

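View pics/side.png

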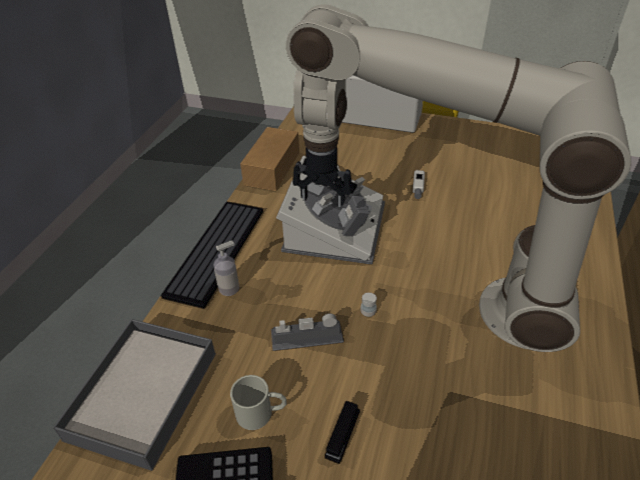

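The side view shows the rectangular head in the middle of the stand (about 306,323), the stepped cassette to its left and the round one to its right. The analyser's front faces the robot. I'll move over the stand, which also clears the view of the analyser.

Request:
play_rows(targets=[{"grip":0,"linear":[-1,5,3]},{"grip":0,"linear":[-2,9.5,5]},{"grip":0,"linear":[-3,14,5]},{"grip":0,"linear":[-4,18.5,5]},{"grip":0,"linear":[-4,23,5]},{"grip":0,"linear":[-4,23,5]},{"grip":0,"linear":[-4,23,5]},{"grip":0,"linear":[-4,23,5]}])

```text
validation failed for argument at $.ta...
```

```bash
python3 - <<'E'
from h import *
s=bot.get_obs(); print(s["ee_pos"],s["tcp_rot"])
for n in("wrist","scene","side"):
    p=bot.camera(n); save(p,n+"2.png"); np.save(n+"2.npy",p,allow_pickle=True); W=unproj(p); print(n,K(p)); print(np.round(np.linalg.inv(p["world_to_cam"]),3))
    for t in("cassette","slot","turn_grip","reader","analyser","stand","round_cassette","stepped_cassette"):
        for q in bot.pinpoint(p,t)[:2]:
            u,v=np.round(q["pixel"]).astype(int); print(t,round(q["conf"],2),(u,v),np.round(W[np.clip(v,0,479),np.clip(u,0,639)],3))
    for t in("cassette","stand","analyser","carousel","sanitiser","sample_pot","round_cassette","stepped_cassette"):
        for q in bot.trace(p,t)[:1]:
            m=q["pixels"]; w=W[m]; w=w[~np.isnan(w[:,0])]
            if len(w)<5: continue
            print("TR",t,round(q["conf"],2),np.round(q["box"]),m.sum(),np.round(np.percentile(w,[2,50,98],axis=0),3).tolist())
            np.save(f"{n}_{t}.npy",w)
E
```

```text
[ 5.49994901e-01 -3.64550884e-06  2.31291729e-01] [1.79999478e+02 1.90815847e-03 9.00007717e+01]
wrist (np.float64(368.2822455790024), 324.59992044891743, 236.23845578096746)
[[ 1.     0.    -0.     0.55 ]
 [-0.     0.966  0.259  0.066]
 [ 0.001 -0.259  0.966  0.374]
 [ 0.     0.     0.     1.   ]]
cassette 0.21 (np.int64(571), np.int64(52)) [0.752 0.133 0.044]
reader 0.65 (np.int64(251), np.int64(405)) [ 0.5   -0.108  0.164]
analyser 0.74 (np.int64(343), np.int64(359)) [ 0.565 -0.113  0.105]
TR analyser 0.76 [198. 236. 538. 478.] 41863 [[0.446, -0.145, 0.011], [0.567, -0.075, 0.106], [0.683, -0.035, 0.169]]
TR carousel 0.93 [248. 319. 448. 416.] 12511 [[0.497, -0.155, 0.081], [0.563, -0.109, 0.113], [0.632, -0.081, 0.156]]
TR sanitiser 0.96 [543.   0. 640.  83.] 6350 [[0.749, 0.116, 0.006], [0.753, 0.135, 0.065], [0.776, 0.164, 0.104]]
TR sample_pot 0.84 [106.  53. 182. 105.] 2935 [[0.379, 0.096, 0.009], [0.402, 0.113, 0.055], [0.414, 0.13, 0.057]]
TR stepped_cassette 0.56 [197. 233. 539. 479.] 41299 [[0.447, -0.145, 0.011], [0.566, -0.075, 0.105], [0.683, -0.036, 0.169]]
scene (np.
[... 2795 characters left out ...]
41]]
TR analyser 0.85 [275. 158. 384. 264.] 6878 [[0.437, -0.307, 0.007], [0.555, -0.083, 0.093], [0.688, -0.034, 0.173]]
TR carousel 0.88 [304. 178. 369. 233.] 1498 [[0.507, -0.257, 0.088], [0.57, -0.124, 0.122], [0.639, -0.08, 0.174]]
TR sanitiser 0.81 [213. 242. 238. 297.] 979 [[0.75, 0.071, 0.004], [0.768, 0.159, 0.082], [0.825, 0.175, 0.164]]
TR sample_pot 0.62 [362. 293. 379. 321.] 339 [[0.375, 0.097, 0.001], [0.391, 0.127, 0.04], [0.412, 0.137, 0.06]]
TR round_cassette 0.45 [320. 313. 333. 328.] 158 [[0.455, 0.202, 0.036], [0.47, 0.217, 0.061], [0.487, 0.225, 0.074]]
TR stepped_cassette 0.57 [276. 320. 292. 332.] 112 [[0.562, 0.216, 0.001], [0.575, 0.264, 0.047], [0.603, 0.273, 0.07]]
```

View pics/wrist2.png

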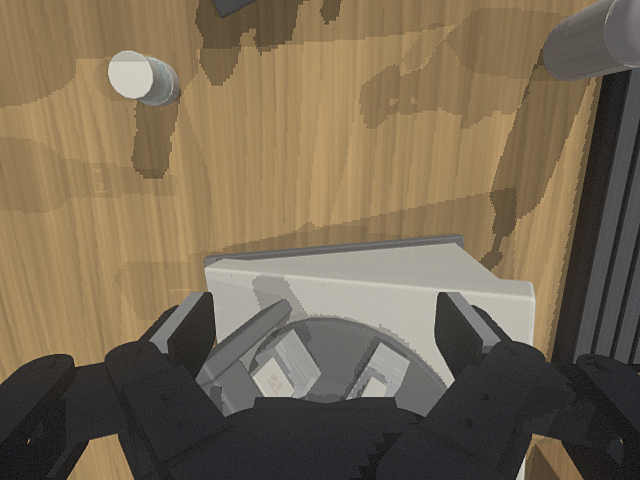

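The first move was refused because `delta_rot` was missing. This view shows the analyser's deck from above: the pot at (130,75), the sanitiser top right, and the fingers closing along world x.

Request:
play_rows(targets=[{"grip":0,"linear":[-1,5,3],"delta_rot":[0,0,0]},{"grip":0,"linear":[-2,9.5,5],"delta_rot":[0,0,0]},{"grip":0,"linear":[-3,14,5],"delta_rot":[0,0,0]},{"grip":0,"linear":[-3,17,5],"delta_rot":[0,0,0]},{"grip":0,"linear":[-3,20,3],"delta_rot":[0,0,0]},{"grip":0,"linear":[-3,20,0],"delta_rot":[0,0,0]},{"grip":0,"linear":[-3,20,0],"delta_rot":[0,0,0]},{"grip":0,"linear":[-3,20,0],"delta_rot":[0,0,0]}])

```text
time: 4.35
ee_pos: [0.5197, 0.1997, 0.2317]
tcp_rot: [-180.0, 0.0, 90.0]
wrist_force: [-0.2, 0.6, -0.3]
opening: 0.0857
grasp_force: 0.0
```

```bash
cat > look.py <<'E'
from h import *
import sys,pickle
def look(n,tag,pts,trs):
    p=bot.camera(n); save(p,n+tag+".png"); pickle.dump(p,open(n+tag+".pkl","wb")); W=unproj(p)
    for t in pts:
        for q in bot.pinpoint(p,t)[:1]:
            u,v=np.round(q["pixel"]).astype(int); print(n,t,round(q["conf"],2),(int(u),int(v)),np.round(W[np.clip(v,0,479),np.clip(u,0,639)],4))
    for t in trs:
        for q in bot.trace(p,t)[:1]:
            m=q["pixels"]; w=W[m]; w=w[~np.isnan(w[:,0])]
            if len(w)<5: continue
            print("TR",t,round(q["conf"],2),np.round(q["box"]),m.sum(),np.round(np.percentile(w,[2,50,98],axis=0),4).tolist())
            np.save(f"{n}{tag}_{t}.npy",w)
            if n=="wrist":
                for lo,hi in((0.034,0.039),(0.058,0.075)):
                    s=w[(w[:,2]>lo)&(w[:,2]<hi)]
                    if len(s)>20: print("  z",lo,hi,len(s),np.median(s[:,2]).round(4),cv2.minAreaRect((s[:,:2]*1000).astype(np.float32)))
    return p,W
E
python3 - <<'E'
from look import *
s=bot.get_obs(); print(s["time"],s["ee_pos"],s["tcp_rot"])
look("wrist","3",["cassette","stand","cassette_shoulder"],["cassette","stand","round_cassette","stepped_cassette"])
T=["slot","turn_grip","reader","analyser"]
look("scene","3",T,["analyser","carousel"]); look("side","3",T,["analyser","carousel"])
E
```

```text
4.35 [0.51970515 0.1996868  0.23169645] [-1.79959489e+02  2.22314648e-02  8.99945297e+01]
wrist cassette 0.96 (325, 170) [0.5198 0.2392 0.0638]
wrist stand 0.58 (327, 168) [0.5215 0.2409 0.0643]
wrist cassette_shoulder 0.57 (327, 171) [0.5215 0.2384 0.0644]
TR cassette 0.63 [306. 156. 353. 189.] 721 [[0.5075, 0.226, 0.0447], [0.5232, 0.2369, 0.0643], [0.5381, 0.2476, 0.0659]]
  z 0.058 0.075 666 0.0644 ((522.708740234375, 236.04995727539062), (33.749000549316406, 13.925004959106445), 24.440038681030273)
TR stand 0.64 [236.  99. 422. 235.] 9870 [[0.442, 0.1826, 0.0048], [0.5259, 0.2402, 0.007], [0.6024, 0.2913, 0.0377]]
  z 0.034 0.039 2952 0.0365 ((522.7946166992188, 235.9089813232422), (162.20094299316406, 26.175121307373047), 24.80410385131836)
TR round_cassette 0.58 [248. 187. 290. 218.] 695 [[0.4558, 0.202, 0.0522], [0.4727, 0.2132, 0.0677], [0.4863, 0.223, 0.0712]]
  z 0.058 0.075 640 0.0681 ((470.3081970214844, 211.79234313964844), (32.67949676513672, 14.049123764038086), 24.377422332763672)
TR stepped_cassette 0.55 [367. 129. 409. 159.] 708 [[0.5591, 0.2488, 0.0385], [0.5723, 
[... 414 characters left out ...]
216. 194. 338. 282.] 6939 [[0.4674, -0.2989, 0.0074], [0.6493, -0.1351, 0.1201], [0.715, -0.0364, 0.1739]]
TR carousel 0.86 [248. 191. 309. 237.] 2073 [[0.4822, -0.2627, 0.0845], [0.5896, -0.1712, 0.1348], [0.6605, -0.0878, 0.1843]]
side slot 0.56 (362, 204) [ 0.4705 -0.1082  0.1712]
side turn_grip 0.67 (347, 184) [ 0.5331 -0.1819  0.173 ]
side reader 0.78 (356, 203) [ 0.486  -0.1027  0.1755]
side analyser 0.96 (332, 228) [0.4639 0.2002 0.3483]
TR analyser 0.92 [275. 166. 383. 264.] 4453 [[0.4349, -0.3116, 0.0089], [0.5063, -0.1113, 0.0873], [0.6764, -0.0371, 0.1789]]
TR carousel 0.73 [321. 167. 370. 234.] 1473 [[0.5051, -0.2622, 0.0876], [0.5507, -0.1696, 0.1218], [0.6011, -0.0852, 0.1827]]
```

View pics/wrist3.png

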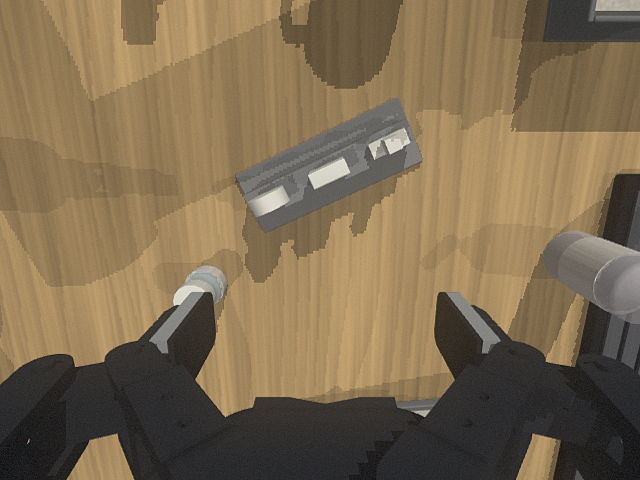

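The rectangular cassette is at pixel (328,172), in the middle of the stand. Its centre is (0.5227, 0.236) and its width runs at 24.6°. I'll turn the gripper −65.4° about z so it closes across the thickness, then go down.

Request:
play_rows(targets=[{"grip":60,"linear":[0.1,1,-1],"delta_rot":[0,0,-0.14]},{"grip":60,"linear":[0.2,2,-2],"delta_rot":[0,0,-0.28]},{"grip":60,"linear":[0.3,3,-4],"delta_rot":[0,0,-0.42]},{"grip":60,"linear":[0.3,3.6,-6],"delta_rot":[0,0,-0.56]},{"grip":60,"linear":[0.3,3.6,-8],"delta_rot":[0,0,-0.7]},{"grip":60,"linear":[0.3,3.6,-10],"delta_rot":[0,0,-0.84]},{"grip":60,"linear":[0.3,3.6,-10],"delta_rot":[0,0,-0.98]},{"grip":60,"linear":[0.3,3.6,-10],"delta_rot":[0,0,-1.1]},{"grip":60,"linear":[0.3,3.6,-10],"delta_rot":[0,0,-1.141]},{"grip":60,"linear":[0.3,3.6,-10],"delta_rot":[0,0,-1.141]}])

```text
time: 6.45
ee_pos: [0.523, 0.236, 0.1312]
tcp_rot: [180.0, 0.0, 24.6]
wrist_force: [-0.2, 0.4, 0.6]
opening: 0.0651
grasp_force: 0.0
```

```bash
python3 - <<'E'
from look import *
s=bot.get_obs(); print(s["time"],s["ee_pos"],s["tcp_rot"],s["q"],s["opening"])
look("wrist","4",["cassette"],["cassette","stand"])
E
```

```text
6.45 [0.52297768 0.23599761 0.13124421] [1.79999068e+02 3.85266976e-03 2.46246687e+01] [ 2.42881078e+01  7.38291273e+00  1.63139573e+00  8.42523301e+01
 -9.54220570e-04  1.79663439e+02] 0.06512346494080064
wrist cassette 0.65 (324, 230) [0.5345 0.2421 0.0645]
TR cassette 0.95 [312. 214. 340. 277.] 1472 [[0.5073, 0.2253, 0.0372], [0.5258, 0.2373, 0.0642], [0.54, 0.2478, 0.0656]]
  z 0.034 0.039 51 0.0368 ((519.2462768554688, 234.36669921875), (42.30610656738281, 16.114839553833008), 25.086755752563477)
  z 0.058 0.075 1273 0.0644 ((522.8593139648438, 236.1646728515625), (33.73747634887695, 13.456619262695312), 24.907014846801758)
TR stand 0.66 [278. 104. 373. 348.] 16980 [[0.4459, 0.1835, 0.0049], [0.537, 0.2412, 0.0069], [0.6054, 0.2917, 0.0376]]
  z 0.034 0.039 5388 0.0365 ((522.5973510742188, 235.96131896972656), (162.05117797851562, 26.062788009643555), 24.793596267700195)
  z 0.058 0.075 51 0.064 ((523.899169921875, 236.76976013183594), (118.77212524414062, 13.430655479431152), 25.287641525268555)
```

Request:
play_rows(force=50, targets=[{"grip":60,"linear":[0,0,-4],"delta_rot":[0,0,0]},{"grip":60,"linear":[0,0,-7],"delta_rot":[0,0,0]},{"grip":60,"linear":[0,0,-8.9],"delta_rot":[0,0,0]},{"grip":60,"linear":[0,0,-8.9],"delta_rot":[0,0,0]},{"grip":255,"linear":[0,0,-8.9],"delta_rot":[0,0,0]},{"grip":255,"linear":[0,0,-8.9],"delta_rot":[0,0,0]},{"grip":255,"linear":[0,0,-8.9],"delta_rot":[0,0,0]},{"grip":255,"linear":[0,0,-8.9],"delta_rot":[0,0,0]},{"grip":255,"linear":[0,0,-8.9],"delta_rot":[0,0,0]},{"grip":255,"linear":[0,0,-8.9],"delta_rot":[0,0,0]}])

```text
time: 7.65
ee_pos: [0.5237, 0.2363, 0.0437]
tcp_rot: [-180.0, -0.1, 24.6]
wrist_force: [-0.4, -0.4, 5.1]
opening: 0.0128
grasp_force: 49.7
```

Request:
play_rows(targets=[{"grip":255,"linear":[0,0,1.5],"delta_rot":[0,0,0]},{"grip":255,"linear":[0,0,4],"delta_rot":[0,0,0]},{"grip":255,"linear":[0,0,7.5],"delta_rot":[0,0,0]},{"grip":255,"linear":[0,0,11.5],"delta_rot":[0,0,0]},{"grip":255,"linear":[-1,-3,14.5],"delta_rot":[0,0,0]},{"grip":255,"linear":[-2,-7,17.5],"delta_rot":[0,0,-0.1]},{"grip":255,"linear":[-3.5,-11,20],"delta_rot":[0,0,-0.2]},{"grip":255,"linear":[-5,-15,22],"delta_rot":[0,0,-0.3]},{"grip":255,"linear":[-6,-19,24],"delta_rot":[0,0,-0.34]},{"grip":255,"linear":[-7,-23,25],"delta_rot":[0,0,-0.34]}])

```text
time: 8.65
ee_pos: [0.4521, 0.0049, 0.2954]
tcp_rot: [180.0, -0.2, 5.0]
wrist_force: [1.4, -0.0, -0.2]
opening: 0.0128
grasp_force: 49.0
```

Request:
play_rows(targets=[{"grip":255,"linear":[-1,-4.5,0],"delta_rot":[0,0,0]},{"grip":255,"linear":[-1,-9,0],"delta_rot":[0,0,0]},{"grip":255,"linear":[-1,-13.5,0],"delta_rot":[0,0,0]},{"grip":255,"linear":[-1,-17,0],"delta_rot":[0,0,0]},{"grip":255,"linear":[-1,-17,0],"delta_rot":[0,0,0]},{"grip":255,"linear":[-1,-17,0],"delta_rot":[0,0,0]},{"grip":255,"linear":[-1,-17,0],"delta_rot":[0,0,0]}])

```text
time: 9.35
ee_pos: [0.4429, -0.1633, 0.2929]
tcp_rot: [-180.0, -0.0, 5.2]
wrist_force: [-0.7, 0.3, -0.1]
opening: 0.013
grasp_force: 49.0
```

```bash
python3 - <<'E'
from look import *
s=bot.get_obs(); print(s["time"],s["ee_pos"],s["tcp_rot"],s["q"],s["opening"],s["wrist_force"])
T=["slot","turn_grip","reader","analyser","cassette_shoulder"]
look("wrist","5",T,["analyser","carousel","cassette"])
look("scene","5",[],["cassette"])
E
```

```text
9.35 [ 0.44292748 -0.16331526  0.2929041 ] [-1.79999362e+02 -2.90944837e-02  5.17402500e+00] [-2.02477185e+01 -3.83701752e+00  8.14808599e+00  1.01959100e+02
  1.30661986e-02  1.54578259e+02] 0.012976816551106647 [-0.68999344  0.31560432 -0.09358001]
wrist slot 0.96 (363, 166) [ 0.4842 -0.1971  0.0663]
wrist turn_grip 0.72 (374, 97) [ 0.5363 -0.1868  0.1805]
wrist reader 0.57 (280, 148) [ 0.4985 -0.1276  0.1801]
wrist analyser 0.98 (356, 79) [ 0.5498 -0.1755  0.1555]
wrist cassette_shoulder 0.82 (326, 292) [ 0.4553 -0.1625  0.3145]
TR analyser 0.89 [187.   1. 549. 210.] 63006 [[0.4471, -0.3187, 0.0377], [0.5456, -0.1816, 0.1054], [0.61, -0.0543, 0.1792]]
  z 0.034 0.039 1113 0.0375 ((449.52435302734375, -210.37060546875), (10.479574203491211, 246.50466918945312), 5.484180927276611)
  z 0.058 0.075 4757 0.0685 ((499.8058776855469, -190.45260620117188), (61.819427490234375, 279.0729675292969), 5.333445072174072)
TR carousel 0.61 [236.   0. 507. 189.] 38893 [[0.4798, -0.2803, 0.0657], [0.5591, -0.1854, 0.1109], [0.6077, -0.0893, 0.1826]]
  z 0.058 0.075 2968 0.0691 ((497.8145751953125, -217.60972595214844), (45.27384567260742, 171.27662658691406), 10.732077598571777)
TR cassette 0.84 [306. 253. 349. 366.] 3752 [[0.4263, -0.1696, 0.2879], [0.4479, -0.1628, 0.3134], [0.4591, -0.156, 0.3148]]
```

View pics/wrist5.png

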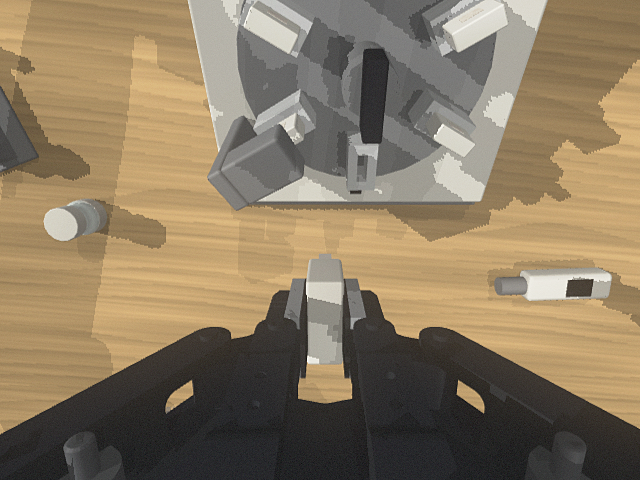

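The close view shows the empty slot block at about (362,170), with the black bar at (373,95) pointing to the front. The reader head is at (255,165), and the cassette is held straight at (325,310). Next I'll fit the deck plane, bar and block.

```bash
cat > fit.py <<'E'
from h import *
import pickle,sys
def deck(W,verbose=True):
    """deck plane, axis frame R (cols: x to back, y, z axis), bar centre etc."""
    P=W[np.isfinite(W[...,0])]; 
    P=P[(P[:,0]>.44)&(P[:,0]<.72)&(P[:,1]>-.34)&(P[:,1]<-.03)&(P[:,2]>.03)&(P[:,2]<.2)]
    rng=np.random.default_rng(0); best=None
    for _ in range(600):
        a=P[rng.choice(len(P),3,False)]; n=np.cross(a[1]-a[0],a[2]-a[0]); l=np.linalg.norm(n)
        if l<1e-5: continue
        n=n/l*np.sign(n[2])
        if abs(np.degrees(np.arccos(n[2]))-25)>4: continue
        c=np.sum(np.abs((P-a[0])@n)<.0015)
        if best is None or c>best[0]: best=(c,n,a[0])
    _,n,o=best
    for _ in range(3):
        I=P[np.abs((P-o)@n)<.002]; o=I.mean(0); n=np.linalg.svd(I-o,full_matrices=False)[2][2]; n*=np.sign(n[2])
    print("plane inliers",len(I),"tilt",np.degrees(np.arccos(n[2])),"heading of x",np.degrees(np.arctan2(-n[1],-n[0])),"offset",o@n)
    return P,n,o
def rect(P,n,o,x,lo,hi,near=None,rad=.03):
    h=(P-o)@n; y=np.cross(n,x); uv=np.stack([(P-o)@x,(P-o)@y],1)
    m=(h>lo)&(h<hi)
    if near is not None: m&=np.linalg.norm(uv-near,axis=1)<rad
    r=cv2.minAreaRect((uv[m]*1000).astype(np.float32)); 
    print("rect",lo,hi,m.sum(),"h",np.round(np.median(h[m]),4),r)
    return r
E
python3 - <<'E'
from fit import *
p=pickle.load(open("wrist5.pkl","rb")); W=unproj(p); P,n,o=deck(W)
psi=np.arctan2(-n[1],-n[0]); 
h=(P-o)@n; print(np.histogram(h,np.arange(-.012,.115,.004)))
x=np.array([np.cos(psi),np.sin(psi),0]); x-=n*(x@n); x/=np.linalg.norm(x)
y=np.cross(n,x)
q=np.array([.5363,-.1868,.1805])-o; near=np.array([q@x,q@y])
r=rect(P,n,o,x,.086,.11,near,.045); 
q=np.array([.4842,-.1971,.08])-o; print([q@x,q@y]); near=np.array([q@x,q@y])
rect(P,n,o,x,.03,.042,near,.035)
rect(P,n,o,x,.02,.042,near,.035)
E
```

```text
plane inliers 22498 tilt 25.024918541905635 heading of x 5.301663373820062 offset -0.13829745179361796
(array([ 9064,  8476, 11366, 11539,   445,   448,   492,   490,   507,
         532,  4325,   384,   355,   394,   395,   449,  1628,  3535,
         104,   104,   152,   288,   287,  1358,   894,   234,  2412,
        1417,     0,     0,     0]), array([-0.012, -0.008, -0.004,  0.   ,  0.004,  0.008,  0.012,  0.016,
        0.02 ,  0.024,  0.028,  0.032,  0.036,  0.04 ,  0.044,  0.048,
        0.052,  0.056,  0.06 ,  0.064,  0.068,  0.072,  0.076,  0.08 ,
        0.084,  0.088,  0.092,  0.096,  0.1  ,  0.104,  0.108,  0.112]))
rect 0.086 0.11 5 h 0.0861 ((14.560239791870117, -1.6432232856750488), (2.272385358810425, 41.87577438354492), 84.44131469726562)
[np.float64(-0.07487285294007832), np.float64(-0.0060373504860478724)]
rect 0.03 0.042 517 h 0.0305 ((-67.34373474121094, -1.6616506576538086), (46.774070739746094, 26.075172424316406), 0.04350532591342926)
rect 0.02 0.042 1234 h 0.0298 ((-67.70899200439453, -1.7077913284301758), (47.63937759399414, 26.23638153076172), 0.38006943464279175)
```

```bash
python3 - <<'E'
from fit import *
from scipy.spatial.transform import Rotation as Rn
p=pickle.load(open("wrist5.pkl","rb")); W=unproj(p); P,n,o=deck(W)
psi=np.arctan2(-n[1],-n[0]); 
x=np.array([np.cos(psi),np.sin(psi),0]); x-=n*(x@n); x/=np.linalg.norm(x); y=np.cross(n,x)
q=np.array([.5363,-.1868,.1805])-o; near=np.array([q@x,q@y])
r=rect(P,n,o,x,.080,.0875,near,.045)
h=(P-o)@n; uv=np.stack([(P-o)@x,(P-o)@y],1)
q=np.array([.4842,-.1971,.08])-o; near=np.array([q@x,q@y])
b=rect(P,n,o,x,.027,.033,near,.035)
# outlines
bc=np.array(b[0])/1000; hc=np.array(r[0])/1000
m=(np.abs(h-.030)<.0025)&(np.linalg.norm(uv-bc,axis=1)<.04); e=uv[m]
print("block ext",np.percentile(e,[1,99],axis=0))
top=o+n*.084; slot=o+n*.030+x*bc[0]+y*bc[1]; barc=o+n*.084+x*hc[0]+y*hc[1]
print("slot",slot,"bar top",barc,"sep",bc-hc)
s=bot.get_obs(); print(s["ee_pos"],s["tcp_rot"])
# target tool: z=-n, x=x, y=-? 
R=np.stack([x,np.cross(-n,x),-n],1); R0=Rn.from_euler("xyz",s["tcp_rot"],degrees=True)
T=Rn.from_matrix(R); print("tgt rpy",T.as_euler("xyz",degrees=True),"rotvec",(T*R0.inv()).as_rotvec())
np.savez("geo.npz",x=x,n=n,slot=slot,barc=barc)
# cassette measured top vs TCP
w=np.load("wrist5_cassette.npy"); t=w[w[:,2]>.311]; print("head top",cv2.minAreaRect((t[:,:2]*1000).astype(np.float32)),np.median(t[:,2]))
E
```

```text
plane inliers 22498 tilt 25.024918541905635 heading of x 5.301663373820062 offset -0.13829745179361796
rect 0.08 0.0875 1821 h 0.0837 ((10.774637222290039, -1.2784276008605957), (55.58772277832031, 14.238677024841309), 0.1929108053445816)
rect 0.027 0.033 1117 h 0.0299 ((-67.70899200439453, -1.7077913284301758), (47.63937759399414, 26.23638153076172), 0.38006943464279175)
block ext [[-0.09086387 -0.01448947]
 [-0.04461804  0.0112236 ]]
slot [ 0.48375378 -0.19279325  0.09703466] bar top [ 0.53178082 -0.1879053   0.1791649 ] sep [-0.07848363 -0.00042936]
[ 0.44301228 -0.16387257  0.29227596] [-1.79999615e+02  2.53387897e-03  5.15831576e+00]
tgt rpy [180.         -25.02491854   5.30166337] rotvec [ 0.03981047 -0.43499364  0.00246051]
head top ((441.8316955566406, -163.19004821777344), (34.72654342651367, 13.401528358459473), 5.042619705200195) 0.31363582369011545
```

Request:
play_rows(targets=[{"grip":255,"linear":[0,-1,-2],"delta_rot":[0.01,-0.12,0]},{"grip":255,"linear":[0,-2,-4],"delta_rot":[0.02,-0.24,0.001]},{"grip":255,"linear":[0,-3,-5],"delta_rot":[0.03,-0.36,0.002]},{"grip":255,"linear":[0.5,-3.2,-7],"delta_rot":[0.04,-0.435,0.0025]},{"grip":255,"linear":[1.4,-3.2,-9.5],"delta_rot":[0.04,-0.435,0.0025]},{"grip":255,"linear":[1.4,-3.2,-12],"delta_rot":[0.04,-0.435,0.0025]},{"grip":255,"linear":[1.4,-3.2,-13.4],"delta_rot":[0.04,-0.435,0.0025]},{"grip":255,"linear":[1.4,-3.2,-13.4],"delta_rot":[0.04,-0.435,0.0025]},{"grip":255,"linear":[1.4,-3.2,-13.4],"delta_rot":[0.04,-0.435,0.0025]}])

```text
time: 10.8
ee_pos: [0.4573, -0.1961, 0.1592]
tcp_rot: [180.0, -25.1, 5.3]
wrist_force: [0.4, -0.1, -0.4]
opening: 0.0126
grasp_force: 49.0
```

```bash
python3 - <<'E'
from look import *
from fit import *
s=bot.get_obs(); print(s["time"],s["ee_pos"],s["tcp_rot"],s["q"],s["opening"],s["wrist_force"])
p,W=look("wrist","6",["slot","cassette_shoulder"],["cassette"])
g=np.load("geo.npz"); print("slot proj",proj(p,g["slot"]))
P,n,o=deck(W); x=g["x"]-n*(g["x"]@n); x/=np.linalg.norm(x); y=np.cross(n,x)
off=.008 if 0 else 0
h=(P-o)@n; print(np.histogram(h,np.arange(-.012,.115,.004))[0])
k=0.030
q=g["slot"]-o; near=np.array([q@x,q@y]); print("near",near, "h of old slot",q@n)
rect(P,n,o,x,k-.003,k+.003,near,.035)
q=g["barc"]-o; near=np.array([q@x,q@y]); print("near",near,q@n); rect(P,n,o,x,.08,.0875,near,.045)
w=np.load("wrist6_cassette.npy"); c=s["ee_pos"]
rx=np.stack([(w-c)@x,(w-c)@y,(w-c)@n],1); print("cass in tool",np.percentile(rx,[2,50,98],axis=0).round(4))
t=rx[rx[:,2]>.0195]; print(cv2.minAreaRect((t[:,:2]*1000).astype(np.float32)),np.median(t[:,2]))
E
```

```text
10.8 [ 0.45725623 -0.19606924  0.15919009] [179.99413254 -25.06104645   5.30661147] [-31.58160382 -24.59661316 -27.41653919  66.67113589  14.72480101
 145.79122413] 0.012636581033515778 [ 0.42994445 -0.08850866 -0.43449063]
wrist slot 0.62 (323, 254) [ 0.4788 -0.1931  0.1383]
wrist cassette_shoulder 0.94 (326, 294) [nan nan nan]
TR cassette 0.93 [303. 253. 350. 366.] 3800 [[0.4336, -0.2031, 0.1608], [0.4531, -0.1962, 0.1775], [0.4738, -0.189, 0.1846]]
slot proj [323.7485173  254.38216807]
plane inliers 51136 tilt 25.03911941849221 heading of x 5.323075161474275 offset -0.1383731679199458
[19809 18818 25649 25884   422   458   469   506   541   572  9353   257
   274   299   298   381  3434  7301     9     0    89   273   261  3085
  2364   366  7854  5233   167   329   387]
near [-0.07057291  0.00094439] h of old slot 0.029998814206569645
rect 0.027 0.033 1641 h 0.0299 ((-66.61576843261719, 0.6821317672729492), (38.766658782958984, 26.074844360351562), 0.27349796891212463)
near [0.0079241  0.00138229] 0.08397929373530406
rect 0.08 0.0875 4871 h 0.0839 ((7.47923469543457, 1.2812557220458984), (55.60546112060547, 13.831628799438477), 0.553040623664856)
cass in tool [[-0.0165 -0.0061 -0.0056]
 [ 0.0051  0.0004  0.0206]
 [ 0.0163  0.0066  0.022 ]]
((-0.7927799224853516, 0.1844334602355957), (34.500694274902344, 13.406916618347168), 0.000772529689129442) 0.020810142454448517
```

View pics/wrist6.png

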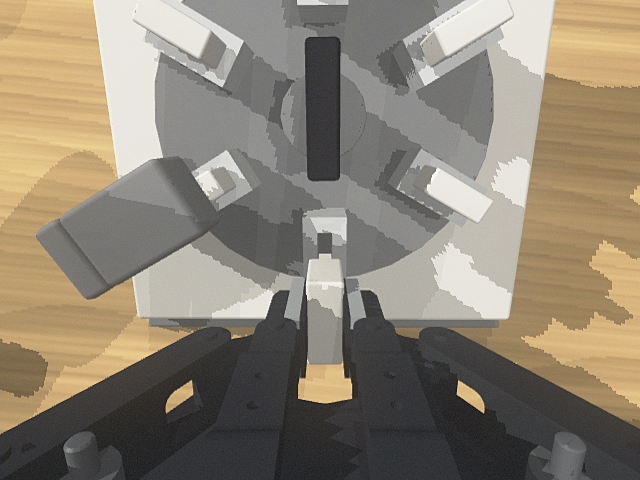

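The blade is lined up with the slot mouth (around 325,240), and the bar and block positions agree with the earlier fit. I'll start inserting along the axis, with a correction of about 1 mm.

Request:
play_rows(targets=[{"grip":255,"linear":[0.32,0.06,-0.95],"delta_rot":[0,0,0]},{"grip":255,"linear":[0.74,0.1,-1.86],"delta_rot":[0,0,0]},{"grip":255,"linear":[1.16,0.14,-2.77],"delta_rot":[0,0,0]},{"grip":255,"linear":[1.37,0.16,-3.22],"delta_rot":[0,0,0]},{"grip":255,"linear":[1.58,0.18,-3.67],"delta_rot":[0,0,0]},{"grip":255,"linear":[1.8,0.2,-4.13],"delta_rot":[0,0,0]},{"grip":255,"linear":[1.8,0.2,-4.13],"delta_rot":[0,0,0]},{"grip":255,"linear":[1.8,0.2,-4.13],"delta_rot":[0,0,0]}])

```text
time: 11.8
ee_pos: [0.4751, -0.194, 0.1171]
tcp_rot: [-180.0, -25.0, 5.3]
wrist_force: [1.2, 0.2, 0.0]
opening: 0.0128
grasp_force: 49.0
```

Request:
play_rows(targets=[{"grip":255,"linear":[0.21,0.02,-0.45],"delta_rot":[0,0,0]},{"grip":255,"linear":[0.42,0.04,-0.91],"delta_rot":[0,0,0]},{"grip":255,"linear":[0.55,0.05,-1.18],"delta_rot":[0,0,0]},{"grip":255,"linear":[0.63,0.06,-1.36],"delta_rot":[0,0,0]},{"grip":255,"linear":[0.67,0.06,-1.45],"delta_rot":[0,0,0]},{"grip":255,"linear":[0.67,0.06,-1.45],"delta_rot":[0,0,0]}])

```text
time: 12.4
ee_pos: [0.4812, -0.1939, 0.1035]
tcp_rot: [179.9, -25.0, 5.3]
wrist_force: [-14.5, -0.6, 11.8]
opening: 0.0128
grasp_force: 51.5
```

Request:
play_rows(targets=[{"grip":255,"linear":[0.04,0,-0.09],"delta_rot":[0,0,0]},{"grip":255,"linear":[0.04,0,-0.09],"delta_rot":[0,0,0]},{"grip":168,"linear":[0,0,0],"delta_rot":[0,0,0]},{"grip":168,"linear":[0,0,0],"delta_rot":[0,0,0]},{"grip":168,"linear":[0,0,0],"delta_rot":[0,0,0]}])

```text
time: 12.9
ee_pos: [0.4817, -0.1933, 0.1023]
tcp_rot: [-180.0, -25.0, 5.3]
wrist_force: [0.6, 0.1, -0.2]
opening: 0.029
grasp_force: 0.0
```

```bash
python3 - <<'E'
from look import *
from fit import *
s=bot.get_obs(); print(s["time"],s["ee_pos"],s["tcp_rot"],s["opening"],s["wrist_force"])
p,W=look("wrist","7",[],["cassette"])
g=np.load("geo.npz"); x,n,sl=g["x"],g["n"],g["slot"]; y=np.cross(n,x)
w=np.load("wrist7_cassette.npy")-sl; r=np.stack([w@x,w@y,w@n],1); t=r[(r[:,2]>.02)]
print(len(r),np.median(t,axis=0),cv2.minAreaRect((t[:,:2]*1000).astype(np.float32)),np.histogram(r[:,2],np.arange(.018,.04,.001))[0])
P,n2,o=deck(W); 
E
```

```text
12.9 [ 0.48174095 -0.19331865  0.10227139] [-179.96960537  -25.02641053    5.2872061 ] 0.028955225754145553 [ 0.58514945  0.09941628 -0.16510334]
TR cassette 0.9 [304. 261. 349. 364.] 3998 [[0.4576, -0.2012, 0.1074], [0.4765, -0.194, 0.122], [0.4966, -0.1868, 0.1289]]
3984 [ 0.00210882 -0.00067928  0.02781039] ((-0.3017234802246094, -0.5966391563415527), (13.991155624389648, 34.49576187133789), 89.43185424804688) [  35   32   39   34   48   32   38   55  268 1585 1240   84    0    0
    0    0    0    0    0    0    0]
plane inliers 73292 tilt 25.038216890502998 heading of x 5.318887356058902 offset -0.1383829066720254
```

The cassette is fully home: the head top is 27.8 mm above the mouth and it is within 0.6 mm sideways. Next I'll retreat along the axis, turn the wrist half round and go over the bar.

Request:
play_rows(targets=[{"grip":168,"linear":[-0.42,-0.04,0.9],"delta_rot":[0,0,0]},{"grip":168,"linear":[-1.26,-0.12,2.7],"delta_rot":[0,0,0]},{"grip":168,"linear":[-2.5,-0.24,5.4],"delta_rot":[0,0,0]},{"grip":168,"linear":[-3.4,-0.3,7.3],"delta_rot":[-0.059,-0.0055,0.127]},{"grip":130,"linear":[-1,0,10],"delta_rot":[-0.118,-0.011,0.254]},{"grip":130,"linear":[1,0.2,11],"delta_rot":[-0.177,-0.0165,0.381]},{"grip":130,"linear":[3,0.36,11.9],"delta_rot":[-0.236,-0.022,0.508]},{"grip":130,"linear":[3,0.36,11.9],"delta_rot":[-0.295,-0.0275,0.635]},{"grip":130,"linear":[3,0.36,11.9],"delta_rot":[-0.354,-0.033,0.762]},{"grip":130,"linear":[3,0.36,11.9],"delta_rot":[-0.413,-0.0385,0.889]}])

```text
time: 14.0
ee_pos: [0.5117, -0.1897, 0.222]
tcp_rot: [158.7, -13.5, 64.4]
wrist_force: [-0.3, 0.3, -0.1]
opening: 0.0417
grasp_force: 0.0
```

Request:
play_rows(targets=[{"grip":130,"linear":[0,0,0],"delta_rot":[-0.059,-0.0055,0.127]},{"grip":130,"linear":[0,0,0],"delta_rot":[-0.118,-0.011,0.254]},{"grip":130,"linear":[0,0,0],"delta_rot":[-0.177,-0.0165,0.381]},{"grip":130,"linear":[0,0,0],"delta_rot":[-0.236,-0.022,0.508]},{"grip":130,"linear":[0,0,0],"delta_rot":[-0.295,-0.0275,0.635]},{"grip":130,"linear":[0,0,0],"delta_rot":[-0.354,-0.033,0.762]},{"grip":130,"linear":[0,0,0],"delta_rot":[-0.413,-0.0385,0.889]},{"grip":130,"linear":[0,0,0],"delta_rot":[-0.472,-0.044,1.016]},{"grip":130,"linear":[0,0,0],"delta_rot":[-0.531,-0.05,1.143]},{"grip":130,"linear":[0,0,0],"delta_rot":[-0.59,-0.055,1.27]}])

```text
time: 15.0
ee_pos: [0.5115, -0.1898, 0.2221]
tcp_rot: [162.3, 18.0, 139.3]
wrist_force: [0.6, 0.4, 0.4]
opening: 0.0419
grasp_force: 0.0
```

```bash
python3 - <<'E'
from look import *
from scipy.spatial.transform import Rotation as Rn
s=bot.get_obs(); print(s["time"],s["ee_pos"],s["tcp_rot"],s["q"],s["opening"],s["wrist_force"])
g=np.load("geo.npz"); x,n,b=g["x"],g["n"],g["barc"]
T=Rn.from_matrix(np.stack([-x,np.cross(-n,-x),-n],1)); R0=Rn.from_euler("xyz",s["tcp_rot"],degrees=True)
print((T*R0.inv()).as_rotvec(), (b+.046*n-.0004*x-s["ee_pos"])*100)
E
```

```text
15.0 [ 0.51151195 -0.18980983  0.22212714] [162.28098479  17.95513302 139.31024471] [-27.17826254 -18.00800448 -15.90206821  70.62348806  13.13920784
  13.19328641] 0.041851079506639514 [0.5664846  0.39870509 0.38825834]
[-0.31754318 -0.02966359  0.68269611] [ 0.0532652   0.00730752 -0.14497463]
```

Request:
play_rows(targets=[{"grip":130,"linear":[0,0,0],"delta_rot":[-0.059,-0.0055,0.127]},{"grip":130,"linear":[0,0,0],"delta_rot":[-0.118,-0.011,0.254]},{"grip":130,"linear":[0,0,0],"delta_rot":[-0.177,-0.0165,0.381]},{"grip":130,"linear":[0,0,0],"delta_rot":[-0.236,-0.022,0.508]},{"grip":130,"linear":[0.05,0,-0.1],"delta_rot":[-0.295,-0.0275,0.635]},{"grip":130,"linear":[0.05,0,-0.1],"delta_rot":[-0.318,-0.03,0.683]},{"grip":130,"linear":[0.05,0,-0.1],"delta_rot":[-0.318,-0.03,0.683]},{"grip":130,"linear":[0.05,0,-0.1],"delta_rot":[-0.318,-0.03,0.683]}])

```text
time: 15.8
ee_pos: [0.5121, -0.1898, 0.2209]
tcp_rot: [179.8, 25.0, -175.2]
wrist_force: [-0.1, -0.3, 0.6]
opening: 0.0418
grasp_force: 0.0
```

```bash
cat > chk.py <<'E'
from look import *
from fit import *
from scipy.spatial.transform import Rotation as Rn
def chk(tag):
    s=bot.get_obs(); print(s["time"],s["ee_pos"],s["tcp_rot"],s["q"],s["opening"],s["wrist_force"])
    g=np.load("geo.npz"); x,n,b=g["x"],g["n"],g["barc"]; y=np.cross(n,x)
    T=Rn.from_matrix(np.stack([-x,np.cross(-n,-x),-n],1)); R0=Rn.from_euler("xyz",s["tcp_rot"],degrees=True)
    print("rot left",(T*R0.inv()).as_rotvec(), "TCP rel bar",[(s["ee_pos"]-b)@k for k in(x,y,n)])
    p,W=look("wrist",tag,[],[])
    P,n2,o2=deck(W); o=b-.084*n
    rect(P,n,o,x,.08,.0875,np.zeros(2),.045)
    for q in bot.trace(p,"cassette")[:2]:
        w=W[q["pixels"]]; w=w[np.isfinite(w[:,0])]-g["slot"]; r=np.stack([w@x,w@y,w@n],1); t=r[(r[:,2]>.02)]
        if len(t): print("cass rel slot",q["conf"],np.median(t,axis=0),cv2.minAreaRect((t[:,:2]*1000).astype(np.float32)))
    return p,W
E
python3 -c "
from chk import *
chk('8')"
```

```text
15.8 [ 0.51210561 -0.18982878  0.22090089] [ 179.83333304   25.04170766 -175.15375326] [-27.13050432 -17.99705414 -16.04048697  70.42221378  13.09839245
 -29.51237994] 0.04183828058213514 [-0.07313806 -0.33996176  0.5642893 ]
rot left [-2.65122418e-03  5.87777090e-05  6.71763366e-03] TCP rel bar [np.float64(-0.00025811498633023996), np.float64(-9.727547512283442e-05), np.float64(0.04618040756393972)]
plane inliers 47994 tilt 25.041031755134565 heading of x 5.325177855696369 offset -0.1463711227238003
rect 0.08 0.0875 2474 h 0.0839 ((-0.7871303558349609, -0.37651872634887695), (55.41865921020508, 13.977895736694336), 0.7286974787712097)
cass rel slot 0.68 [-0.00086178 -0.00041422  0.02792383] ((-0.20886802673339844, -0.5530872344970703), (13.969430923461914, 33.46342849731445), 89.929931640625)
```

View pics/wrist8.png

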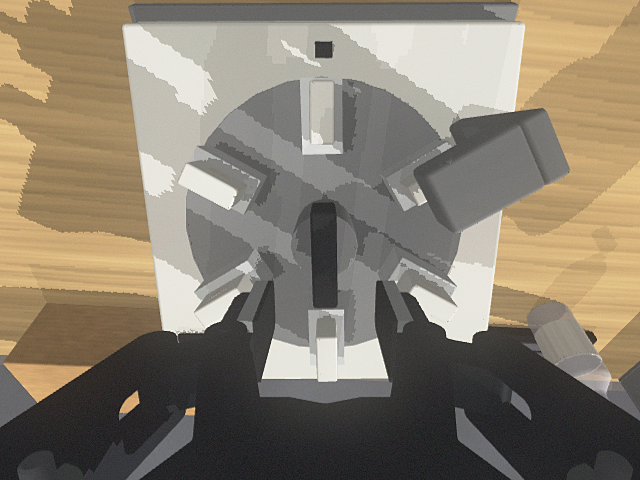

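The cassette sits in the front slot at (323,112), the bar is centred below the fingers at (323,255), and the reader is to the right. That means clockwise takes the cassette to the reader. Going down and gripping the bar.

Request:
play_rows(force=40, targets=[{"grip":130,"linear":[1.26,0.12,-2.7],"delta_rot":[0,0,0]},{"grip":130,"linear":[2.1,0.2,-4.5],"delta_rot":[0,0,0]},{"grip":130,"linear":[2.95,0.27,-6.34],"delta_rot":[0,0,0]},{"grip":130,"linear":[2.95,0.27,-6.34],"delta_rot":[0,0,0]},{"grip":255,"linear":[2.95,0.27,-6.34],"delta_rot":[0,0,0]},{"grip":255,"linear":[2.95,0.27,-6.34],"delta_rot":[0,0,0]},{"grip":255,"linear":[2.95,0.27,-6.34],"delta_rot":[0,0,0]},{"grip":255,"linear":[2.95,0.27,-6.34],"delta_rot":[0,0,0]}])

```text
time: 16.7
ee_pos: [0.5418, -0.1875, 0.1587]
tcp_rot: [179.9, 25.1, -175.0]
wrist_force: [-5.1, -0.7, 6.4]
opening: 0.0136
grasp_force: 40.9
```

Request:
play_rows(targets=[{"grip":255,"linear":[0,0,0],"delta_rot":[0.051,0.005,-0.109]},{"grip":255,"linear":[0,0,0],"delta_rot":[0.101,0.009,-0.217]},{"grip":255,"linear":[0,0,0],"delta_rot":[0.152,0.014,-0.326]},{"grip":255,"linear":[0,0,0],"delta_rot":[0.202,0.019,-0.435]},{"grip":255,"linear":[0,0,0],"delta_rot":[0.253,0.023,-0.544]},{"grip":255,"linear":[0,0,0],"delta_rot":[0.303,0.028,-0.652]},{"grip":255,"linear":[0,0,0],"delta_rot":[0.354,0.033,-0.761]},{"grip":255,"linear":[0,0,0],"delta_rot":[0.404,0.038,-0.87]},{"grip":255,"linear":[0,0,0],"delta_rot":[0.443,0.041,-0.953]},{"grip":255,"linear":[0,0,0],"delta_rot":[0.443,0.041,-0.953]}])

```text
time: 17.7
ee_pos: [0.5415, -0.1883, 0.1585]
tcp_rot: [157.9, 12.1, 122.1]
wrist_force: [-7.7, -5.5, 6.4]
opening: 0.0133
grasp_force: 41.0
```

Request:
play_rows(targets=[{"grip":255,"linear":[0,0,0],"delta_rot":[0,0,0]},{"grip":255,"linear":[0,0,0],"delta_rot":[0,0,0]},{"grip":130,"linear":[0,0,0],"delta_rot":[0,0,0]},{"grip":130,"linear":[0,0,0],"delta_rot":[0,0,0]},{"grip":130,"linear":[0,0,0],"delta_rot":[0,0,0]},{"grip":130,"linear":[0,0,0],"delta_rot":[0,0,0]},{"grip":130,"linear":[-0.84,-0.08,1.8],"delta_rot":[0,0,0]},{"grip":130,"linear":[-2.1,-0.2,4.5],"delta_rot":[0,0,0]},{"grip":130,"linear":[-3.4,-0.3,7.3],"delta_rot":[0,0,0]},{"grip":130,"linear":[-3.8,-0.35,8.2],"delta_rot":[0,0,0]}])

```text
time: 18.7
ee_pos: [0.5038, -0.191, 0.2426]
tcp_rot: [157.8, 12.2, 122.3]
wrist_force: [-0.0, -0.8, 1.0]
opening: 0.042
grasp_force: 0.0
```

```bash
python3 -c "
from chk import *
chk('9')"
```

```text
18.7 [ 0.5038281  -0.19095462  0.24256152] [157.75876336  12.21196636 122.34072451] [-27.76145776 -18.72796219 -14.2287867   72.88685533  13.32891601
  30.0438117 ] 0.042032931293539605 [-0.04057703 -0.81905082  0.99695123]
rot left [-0.44507397 -0.03692696  0.95726415] TCP rel bar [np.float64(0.0013419742634685622), np.float64(-0.00045346278899160595), np.float64(0.06933813862947877)]
plane inliers 42219 tilt 25.05216343551101 heading of x 5.269994668541939 offset -0.14665423481576073
rect 0.08 0.0875 2055 h 0.0838 ((-0.7630062103271484, 0.1217193603515625), (13.965155601501465, 55.34229278564453), 29.754714965820312)
cass rel slot 0.43 [0.04035287 0.06249849 0.06348931] ((79.61323547363281, 8.789077758789062), (198.34844970703125, 188.21849060058594), 79.98819732666016)
```

View pics/wrist9.png

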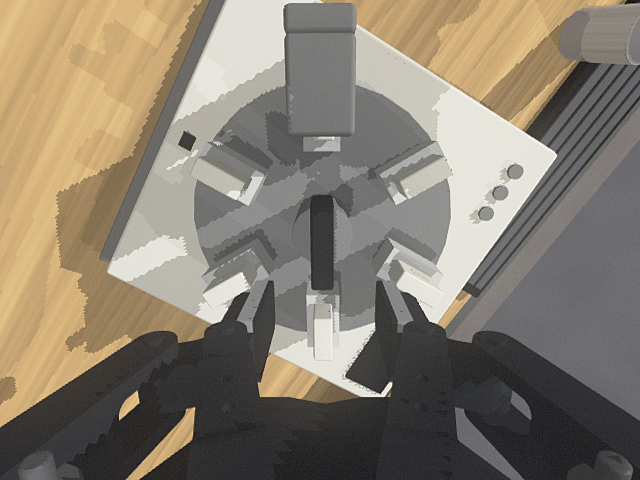

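The bar at (321,240) has turned 60.25° and clicked in. The loaded slot is under the reader at (320,140), and the gripper is clear of everything. Handing in.

```bash
python3 -c "
from h import *
print(bot.job_done())"
```

```text
the job is handed in; nothing more can be done
None
```

The rectangular-head cassette is fully home in the slot, the carousel is clicked one place clockwise (bar measured about 60° round) with that slot under the reader, and I handed the job in at about 19 s; no verdict came back, and the reader hid the cassette in the last picture.

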